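# Lock the portafilter into the espresso machine

### The job

Get the espresso machine ready to brew: take the portafilter by its handle, raise its bowl into the mount under the machine's head with the handle at the left-hand mark, turn it towards the right until it stops, and let it down so that its lugs drop behind the steps and it hangs locked by itself. Let go of it and leave the mug, the teaspoon and the lemon where they are.

Things in the scene. Friction and masses are not known exactly. Their poses are not given: they have to be found in the camera images.
- machine: Fixed espresso machine, brushed steel, 297 mm high (315 with cup rail). Origin on the worktop under the axis of its round head; x to its back, y to its left as seen from the front, z up. Its front (-x) looks to the robot's left of straight back, by 31 to 55 degrees. Foot from 110 mm before the axis to 160 behind, 200 wide; drip tray top at z 35 mm; column from 65 mm behind the axis backwards
- machine_hood (a point): Centre of the round hood that overhangs the mount, on the axis at z 250 mm: 192 mm in diameter from z 212 to 297, narrowing below to 160 mm at z 190. To clear it, a gripper on the handle leans its body outwards along the handle, about 40 degrees from vertical. Axes as the machine's
- machine_mount (a point): On the axis at z 170 mm, inside the bayonet mount: a ring under the hood, outer radius 52 mm, inner 45, lower edge at z 160, open below. Two ledges in it, facing each other (inner radius 33.5 mm, z 162 to 170) carry the lugs; each starts with a 3 mm high step (top at z 173) with a pocket behind it. Rubber ceiling at z 188. Axes as the machine's
- machine_entry (a point): White bar on the ring at the user's left, 53 mm from the axis, z 174 mm: 45 degrees left of the front (135 degrees in the machine's xy plane). With the handle pointing this way, within 10 degrees, the lugs pass up through the gaps. From here it turns only towards the user's right: anticlockwise seen from above
- machine_locked (a point): White bar on the ring near the front, 53 mm from the axis, z 174 mm: 10 degrees right of the front (190 degrees in the machine's xy plane), the handle's direction when locked. That is 55 degrees of turn from the entry bar; the lugs drop into the pockets at 49 to 61 degrees of turn; end stops are met at 61
- machine_seat (a point): On the axis of the machine's mount, 106 mm above the worktop: where the portafilter's origin lies when it hangs locked. Axes as the machine's
- portafilter: Loose portafilter, about 0.2 kg, upright on the worktop: steel bowl 60 mm in diameter, 70 high, black handle along its -x axis. Origin at the centre of the bowl's underside, z up. Two lugs at the rim, on the handle's side and on the far side, out to radius 41 mm, 20 wide, 64 to 70 mm above the underside. It turns in the mount with its origin 109 to 118 mm above the worktop (113 best)
- portafilter_grip (a point): Middle of the portafilter's black handle, where to grip it: 108 mm from the bowl's axis, 30 mm above its underside. The handle is flat-sided, level, 22 mm wide and 20 mm high, from 52 to 140 mm from the bowl's axis; a thin steel neck joins it to the bowl. Axes as the portafilter's
- mug: Bystander, loose: orange mug, 81 mm in diameter, 101 mm high, origin at its underside
- teaspoon: Bystander, loose: teaspoon, 130 mm long, lying on the worktop, origin underneath
- lemon: Bystander, loose: lemon, 71 x 53 mm, origin underneath
Mind the look-alikes: they are no part of the job. Leave any pink look-alike of the portafilter alone.

How it is judged:
By the outcome, as a careful person would: the job done as asked, in the order asked, and still so for the second after the job is handed in, with the robot touching nothing.
It also fails if it takes over 45 s, if anything falls off the work surface, if the arm or the gripper's body presses on something with over 40 N, if the wrist force passes 120 N, or if a joint passes its speed limit or range.

### The arm

A 7-joint arm with a two-finger parallel gripper is mounted at the origin on a cart in front of the work surface, level with it; the furniture and walls round the work are solid. World frame = base frame: x ahead of the robot, y to its left, z up, the work surface at z = 0. Lengths are in m, angles in rad, forces in N, time in s.
With the tool pointing down it reaches from about 0.35 to 0.9 m from the base axis. Payload 8.1 kg.
Tool frame: the origin (TCP) lies at the very end of the fingers, on their centre line; the grasp point (between the pads) lies 19 mm behind it; z points along the fingers, y is the line along which they close (so a half turn about z gives the same grasp; the last joint's range is limited). The gripper opens to 92 mm and grips with 3 to 60 N. Pads are 19 mm wide; open, the fingers measure 130 mm over their backs; the gripper's body (75 mm by 190 mm) begins 47 mm behind the grasp point.
Start: joints at [1.106, 0.434, 0.025, 1.573, -0.012, 1.134, -0.075], TCP at [0.221, -0.585, 0.204] pointing down, gripper open.
Joint ranges: [-2.62, 2.62], [-0.44, 2.09], [-1.27, 1.32], [0.08, 2.57], [-1.32, 4.46], [0.12, 2], [-2.74, 2.74]. Speed limits (rad/s): [2.22, 2.22, 3.01, 3.01, 3.14, 3.14, 3.14].

### API

Orientations are given as a rotation vector (axis times angle).
In Python, from cell import arm gives the robot as it stands.
- The arm moves only by the shell command python3 -m pendant 'ROWS' [FORCE]. ROWS is a JSON object of lists of equal length, an entry for each row: "slide": the shift along the tool's x, y, z in units of 0.3 m (1.0 is 0.3 m), a list of three; "dr": the turn, a rotation vector about the tool's x, y, z in units of 0.12 rad (1.0 is 0.12 rad), a list of three; "claw": the opening, from 0 (shut) to 1 (fully open). In form: {"slide": [[tx, ty, tz], ...], "dr": [[ax, ay, az], ...], "claw": [claw, ...]}. A call has 1 to 10 rows; each row shifts and turns the commanded pose from where the row before left it, along the tool's axes as they then stand; what a row does not reach is not made up. A row lasts 1/10 s, in which the tool goes at most 50 mm and 8.59 degrees, less where a joint would pass 70% of its speed; a pose out of reach is approached as far as the arm can. A call with a number of a shift or a turn outside -1 to 1 is refused whole. A call with a gripper value outside its range is refused whole. The fingers move at their own pace and stop on an object; FORCE is the grip in N (left out, the last holds). Time passes only in rows, so rows that do not move let the fingers close. It gives the time, the measured TCP pose, the force, the opening and the grip force at its end, in the units of the state.
- arm.observe(): the state, without advancing time (a new reading comes with each control period).
- arm.get_image(name): name is "scene" or "side" or "wrist"; returns the picture (420x560x3 uint8, red, green, blue); there is no depth.
- arm.calibration(name): a dict with "K" (3x3 intrinsics, pixels), "xyz" and "orientation" of the camera in the world. Camera axes: x right, y up, looking along -z (the intrinsics and any distortion apply to the point x, -y, -z); pixel columns grow to the right and rows downward; lengths in m; the calibration is good to about 2 mm. A picture is of the moment at which its call begins: read the wrist's pose just before it. calibration takes no time and is no camera call; for the wrist camera it gives the pose at the moment of the call.
- arm.sign_off(): hands the job in; it is judged then, once.
The state is a dict: "clock": time; "joints": joint angles; "dq": joint speeds; "joint_efforts": joint torques, N m; "position": TCP position; "ee_rot": TCP orientation; "force": force on the tool from outside, world axes, zero at the start; "ft_torque": the same for the moment, N m; "width": opening from 0.0 (shut) to 1.0 (fully open); "gripper_force": force on a finger pad.
Only numpy, scipy, OpenCV 4.12 (cv2) and the standard library are available. Lean on these libraries where they do the work, as an engineer would, in place of code of your own. Each camera call takes 0.05 s, during which the arm holds its last target. There are 200 camera calls.

## Working session

There is one attempt and no reset: what is moved stays moved. The work goes in short steps, Python scripts to look and compute and a shell command to move; the robot and the scene stay as the last step left them, time stands still between calls to the robot, and variables do not carry over. Pictures are saved under pics/ and viewed, at most 10 in all, crops included, and the job is handed in when it is done.

```bash
ls; mkdir -p pics; python3 - <<'E'
from cell import arm
import cv2
print(arm.observe())
for n in ("scene","side","wrist"):
    c=arm.calibration(n); print(n,c)
    cv2.imwrite(f"pics/{n}0.png",arm.get_image(n)[:,:,::-1])
E
```

```text
pics
{'clock': 0.0, 'joints': array([ 1.10643008,  0.43525265,  0.02501335,  1.57412151, -0.01161025,
        1.13397433, -0.07511078]), 'dq': array([-4.54415032e-04,  1.32508535e-05, -2.22008082e-04,  1.88150680e-04,
        1.69589171e-03, -1.24334176e-03,  2.10615939e-04]), 'joint_efforts': array([ 1.78218143e-04, -6.67835069e+01,  9.85025950e-01, -3.14449954e+01,
       -6.04550494e-02,  4.29715379e-02,  1.74291104e-04]), 'position': array([ 0.22093126, -0.58405567,  0.20271759]), 'ee_rot': array([-3.08884862e+00, -5.64700540e-01,  6.91016938e-04]), 'force': array([0.60031052, 0.73184298, 0.09176044]), 'ft_torque': array([-0.00559792, -0.02755541,  0.01327969]), 'gripper_force': 0.0, 'width': 1.0030002850608555}
scene {'K': array([[385.98303604,   0.        , 280.53215036],
       [  0.        , 385.98303604, 215.87076105],
       [  0.        ,   0.        ,   1.        ]]), 'xyz': array([ 0.00173672, -0.06365001,  1.20461841]), 'orientation': array([ 0.45155861, -0.28592733, -1.08940981])}
side {'K': array([[422.36517564,   0.        , 286.92984137],
       [  0.        , 422.36517564, 211.42837862],
       [  0.        ,   0.        ,   1.        ]]), 'xyz': array([ 0.73506281, -0.64042295,  1.24781409]), 'orientation': array([0.66787794, 0.08211944, 0.23619891])}
wrist {'K': array([[291.69828881,   0.        , 282.58075486],
       [  0.        , 291.69828881, 213.45943557],
       [  0.        ,   0.        ,   1.        ]]), 'xyz': array([ 0.28565852, -0.55954552,  0.38452623]), 'orientation': array([-0.22782664,  0.15832724, -1.20254786])}
```

View pics/scene0.png

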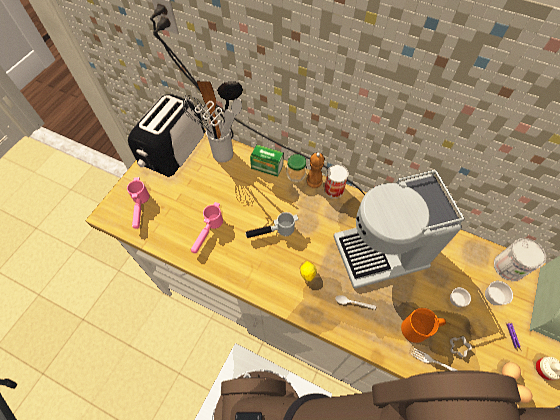

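View pics/side0.png

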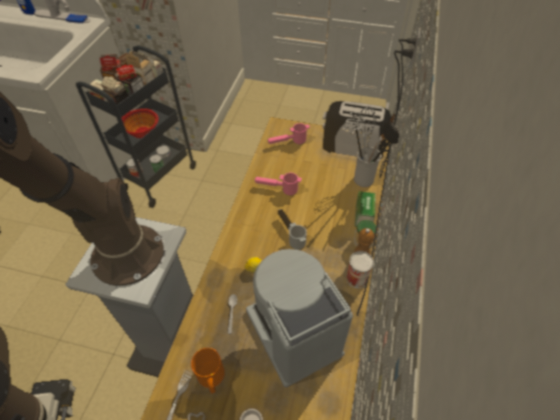

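Candidates in the scene picture: the steel portafilter with a black handle (bowl 286,223; handle 258,232), a pink look-alike (213,215) and a pink look-alike (138,190). I choose the steel and black one. The machine's hood is centred near (393,215). The lemon is at (309,271), the spoon at (355,302) and the mug at (420,325).

```bash
python3 - <<'E'
import cv2,numpy as np
a=cv2.imread("pics/scene0.png"); b=cv2.imread("pics/side0.png")
f=lambda i,x,y,w,h,s:cv2.resize(i[y:y+h,x:x+w],None,fx=s,fy=s,interpolation=cv2.INTER_CUBIC)
l=f(a,320,160,160,140,5)
cv2.imwrite("pics/machA.png",f(a,320,165,160,120,5))
r=np.hstack([f(a,235,195,80,60,5),f(b,265,195,80,60,5)])
q=np.vstack([r,cv2.resize(f(b,235,240,130,150,2),(800,300))[:, :]]) if 0 else r
cv2.imwrite("pics/pf.png",q)
E
```

```text
(no output)
```

View pics/machA.png

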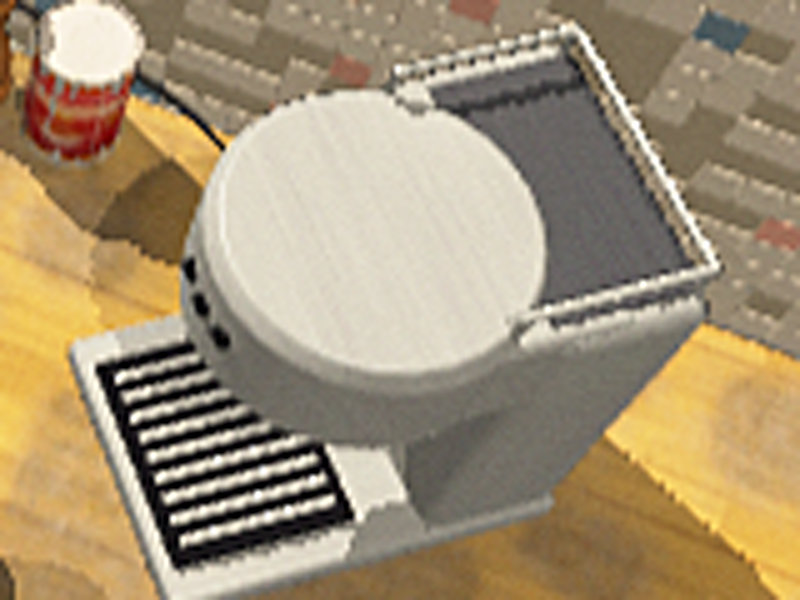

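View pics/pf.png

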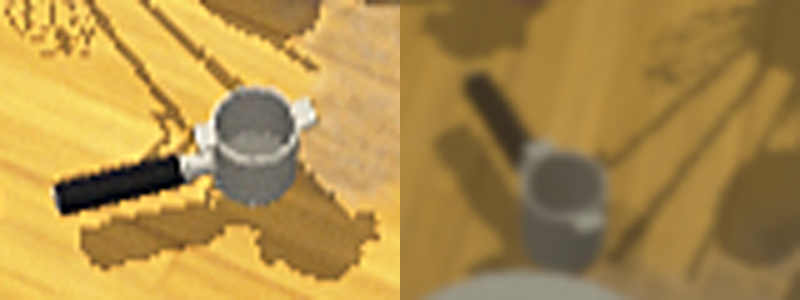

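```bash
cat > h.py <<'E'
import numpy as np
from scipy.spatial.transform import Rotation as R
CAL={'scene':(385.98303604,280.53215036,215.87076105,[0.00173672,-0.06365001,1.20461841],[0.45155861,-0.28592733,-1.08940981]),
'side':(422.36517564,286.92984137,211.42837862,[0.73506281,-0.64042295,1.24781409],[0.66787794,0.08211944,0.23619891])}
def ray(c,p,z,cal=None):
    f,cx,cy,o,r=cal or CAL[c]
    d=R.from_rotvec(r).apply([(p[0]-cx)/f,-(p[1]-cy)/f,-1]); o=np.array(o)
    return o+d*(z-o[2])/d[2]
def proj(c,P,cal=None):
    f,cx,cy,o,r=cal or CAL[c]
    q=R.from_rotvec(r).inv().apply(np.array(P)-o)
    return np.array([cx+f*q[...,0]/-q[...,2],cy-f*q[...,1]/-q[...,2]]).T
E
python3 - <<'E'
from h import *
A=lambda x,y:(320+x/5,165+y/5); B=lambda x,y:(235+x/5,195+y/5); C=lambda x,y:(265+x/5,195+y/5)
print("pf bowl scene",ray('scene',B(255,127),.07),"side",ray('side',C(165,182),.07))
for n,c,p,z in [('end','scene',B(58,194),.032),('start','scene',B(182,171),.032),('lug1','scene',B(205,137),.07),('lug2','scene',B(307,112),.07),
 ('end','side',C(75,82),.035),('lug1','side',C(140,150),.07),('lug2','side',C(190,220),.07)]:
    print(n,c,ray(c,p,z)[:2])
from scipy.optimize import least_squares
pts=np.array([ray('scene',A(*p),.297)[:2] for p in [(213,200),(235,145),(285,105),(340,90),(440,110),(500,145),(535,195),(547,245),(535,300),(490,350),(440,370),(380,375),(310,350),(255,305),(225,260)]])
s=least_squares(lambda v:np.hypot(*(pts-v[:2]).T)-v[2],[.5,-.3,.1]); print("hood",s.x,s.fun.std())
for n,p,z in [('foot FL',(72,345),.035),('foot front edge',(160,585),.035),('rail BL',(570,25),.315),('rail BR',(715,268),.315),('railFL',(395,70),.315),('railFR',(520,325),.315),('tray FL',(97,365),.035),('tray FR',(178,568),.035),('tray BR',(352,518),.035)]:
    print(n,ray('scene',A(*p),z)[:2])
print('hood side centre',ray('side',(291,281),.297))
E
```

```text
pf bowl scene [0.56291474 0.18638812 0.07      ] side [0.56617644 0.19150037 0.07      ]
end scene [0.47626078 0.29215165]
start scene [0.5289716  0.22464668]
lug1 scene [0.54137214 0.21300357]
lug2 scene [0.5886491  0.16002577]
end side [0.47662008 0.28810306]
lug1 side [0.54312007 0.21392335]
lug2 side [0.58979177 0.16476763]
hood [ 0.61115246 -0.1179642   0.08925897] 0.0009193867940264589
foot FL [0.60537655 0.0245867 ]
foot front edge [ 0.47261913 -0.08973041]
rail BL [ 0.772705   -0.17300974]
rail BR [ 0.65231514 -0.28331409]
railFL [ 0.69921271 -0.09348235]
railFR [ 0.57402148 -0.20040356]
tray FL [0.5988815  0.00380902]
tray FR [ 0.48827562 -0.0959622 ]
tray BR [ 0.56963814 -0.1847842 ]
hood side centre [ 0.61671897 -0.12433663  0.297     ]
```

```bash
cat >> h.py <<'E'
from scipy.optimize import least_squares
def tool(hdeg,lean=40):
    h=np.radians(hdeg);l=np.radians(lean);hv=np.array([np.cos(h),np.sin(h),0])
    z=-hv*np.sin(l)-np.array([0,0,np.cos(l)]);y=np.array([np.sin(h),-np.cos(h),0])
    return R.from_matrix(np.c_[np.cross(y,z),y,z])
def grasp(c,hdeg,z0=0,lean=40,r=.108):
    h=np.radians(hdeg);T=tool(hdeg,lean)
    return np.r_[c[0]+r*np.cos(h),c[1]+r*np.sin(h),z0+.03]+T.apply([0,0,.019]),T
def rows(p0,R0,p1,R1,N):
    "N equal rows (shift, then turn) from pose 0 to pose 1; units of the moves"
    w=(R0.inv()*R1).as_rotvec()/N; S=sum(R.from_rotvec(w*i).as_matrix() for i in range(N))
    t=np.linalg.solve(S,R0.inv().apply(p1-p0))
    print(N,'rows slide',np.round(t/.3,3).tolist(),'dr',np.round(w/.12,3).tolist(),'mm/row %.0f'%(1e3*np.linalg.norm(t)))
    P=[p0+R0.apply(sum(R.from_rotvec(w*i).apply(t) for i in range(k))) for k in (N//3,2*N//3)]
    print('   via',np.round(P,3).tolist(),'->',np.round(p1,3).tolist())
C0=np.array([.5645,.189]);H0=131.;M0=np.array([.612,-.119]);YAW=-47.7
def cur():
    from cell import arm
    o=arm.observe(); return o['position'],R.from_rotvec(o['ee_rot'])
E
python3 - <<'E'
from h import *
p,r=cur()
p1=np.array([.30,-.42,.42]); rows(p,r,p1,r,10)
p2=np.array([.45,-.02,.45]); r2=tool(88,10); rows(p1,r,p2,r2,12)
g,T=grasp(C0,H0); p3=g+T.apply([0,0,-.13]); rows(p2,r2,p3,T,12)
print(g,p3)
for n,q in [('pink',(213,215)),('lemon',(309,271)),('pinkhandle',(200,240))]: print(n,ray('scene',q,.03))
E
```

```text
10 rows slide [0.044, -0.042, -0.072] dr [0.0, 0.0, 0.0] mm/row 28
   via [[0.245, -0.535, 0.268], [0.268, -0.486, 0.333]] -> [0.3, -0.42, 0.42]
12 rows slide [0.119, -0.038, -0.019] dr [-0.072, -0.107, -0.813] mm/row 38
   via [[0.402, -0.311, 0.439], [0.454, -0.17, 0.449]] -> [0.45, -0.02, 0.45]
12 rows slide [0.125, 0.023, 0.049] dr [-0.223, -0.346, -0.478] mm/row 41
   via [[0.472, 0.113, 0.358], [0.469, 0.23, 0.246]] -> [0.447, 0.324, 0.115]
[0.50165805 0.26129139 0.01544516] [0.44683619 0.32435673 0.11503093]
pink [0.48965863 0.43271755 0.03      ]
lemon [0.4481841 0.0481002 0.03     ]
pinkhandle [0.38747759 0.42220049 0.03      ]
```

```bash
python3 -m pendant '{"slide":[[0.044,-0.042,-0.072],[0.044,-0.042,-0.072],[0.044,-0.042,-0.072],[0.044,-0.042,-0.072],[0.044,-0.042,-0.072],[0.044,-0.042,-0.072],[0.044,-0.042,-0.072],[0.044,-0.042,-0.072],[0.044,-0.042,-0.072],[0.044,-0.042,-0.072]],"dr":[[0,0,0],[0,0,0],[0,0,0],[0,0,0],[0,0,0],[0,0,0],[0,0,0],[0,0,0],[0,0,0],[0,0,0]],"claw":[0.8,0.8,0.8,0.8,0.8,0.8,0.8,0.8,0.8,0.8]}' 30
python3 -m pendant '{"slide":[[0.119,-0.038,-0.019],[0.119,-0.038,-0.019],[0.119,-0.038,-0.019],[0.119,-0.038,-0.019],[0.119,-0.038,-0.019],[0.119,-0.038,-0.019]],"dr":[[-0.072,-0.107,-0.813],[-0.072,-0.107,-0.813],[-0.072,-0.107,-0.813],[-0.072,-0.107,-0.813],[-0.072,-0.107,-0.813],[-0.072,-0.107,-0.813]],"claw":[0.8,0.8,0.8,0.8,0.8,0.8]}'
python3 -m pendant '{"slide":[[0.119,-0.038,-0.019],[0.119,-0.038,-0.019],[0.119,-0.038,-0.019],[0.119,-0.038,-0.019],[0.119,-0.038,-0.019],[0.119,-0.038,-0.019],[0,0,0]],"dr":[[-0.072,-0.107,-0.813],[-0.072,-0.107,-0.813],[-0.072,-0.107,-0.813],[-0.072,-0.107,-0.813],[-0.072,-0.107,-0.813],[-0.072,-0.107,-0.813],[0,0,0]],"claw":[0.8,0.8,0.8,0.8,0.8,0.8,0.8]}'
python3 - <<'E'
from h import *
p,r=cur(); g,T=grasp(C0,H0); rows(p,r,g+T.apply([0,0,-.13]),T,12)
E
```

```text
clock: 1.15
position: [0.3002, -0.4191, 0.4202]
ee_rot: [-3.09, -0.565, 0.0]
force: [0.7, -0.8, 0.1]
width: 0.803
gripper_force: 0.0
clock: 1.75
position: [0.4365, -0.2419, 0.4449]
ee_rot: [2.734, 1.409, -0.102]
force: [0.3, 0.4, -0.1]
width: 0.797
gripper_force: 0.0
clock: 2.45
position: [0.4506, -0.0136, 0.4511]
ee_rot: [2.155, 2.107, -0.187]
force: [-0.7, -0.7, 0.5]
width: 0.8
gripper_force: 0.0
12 rows slide [0.123, 0.023, 0.05] dr [-0.218, -0.347, -0.47] mm/row 40
   via [[0.471, 0.117, 0.359], [0.468, 0.233, 0.246]] -> [0.447, 0.324, 0.115]
```

Tracking is good. On to the pre-grasp pose, then a wrist look.

```bash
python3 -m pendant '{"slide":[[0.123,0.023,0.05],[0.123,0.023,0.05],[0.123,0.023,0.05],[0.123,0.023,0.05],[0.123,0.023,0.05],[0.123,0.023,0.05],[0.123,0.023,0.05],[0.123,0.023,0.05]],"dr":[[-0.218,-0.347,-0.47],[-0.218,-0.347,-0.47],[-0.218,-0.347,-0.47],[-0.218,-0.347,-0.47],[-0.218,-0.347,-0.47],[-0.218,-0.347,-0.47],[-0.218,-0.347,-0.47],[-0.218,-0.347,-0.47]],"claw":[0.8,0.8,0.8,0.8,0.8,0.8,0.8,0.8]}'
python3 -m pendant '{"slide":[[0.123,0.023,0.05],[0.123,0.023,0.05],[0.123,0.023,0.05],[0.123,0.023,0.05],[0,0,0]],"dr":[[-0.218,-0.347,-0.47],[-0.218,-0.347,-0.47],[-0.218,-0.347,-0.47],[-0.218,-0.347,-0.47],[0,0,0]],"claw":[0.6,0.6,0.6,0.6,0.6]}'
python3 - <<'E'
from cell import arm
import cv2,json
c=arm.calibration("wrist"); json.dump({k:v.tolist() for k,v in c.items()},open('w1.json','w'))
cv2.imwrite("pics/w1.png",arm.get_image("wrist")[:,:,::-1]); print(arm.observe()['joints'])
E
```

```text
clock: 3.25
position: [0.4733, 0.2269, 0.2443]
ee_rot: [1.412, 2.244, -0.329]
force: [1.0, 0.4, 0.6]
width: 0.803
gripper_force: 0.0
clock: 3.75
position: [0.4503, 0.3195, 0.1086]
ee_rot: [1.032, 2.258, -0.389]
force: [-0.7, -0.5, 0.4]
width: 0.6
gripper_force: 0.0
[-0.66828648  0.70108086 -0.71324523  1.80491296  0.96642487  1.47362103
 -1.1119466 ]
```

View pics/w1.png

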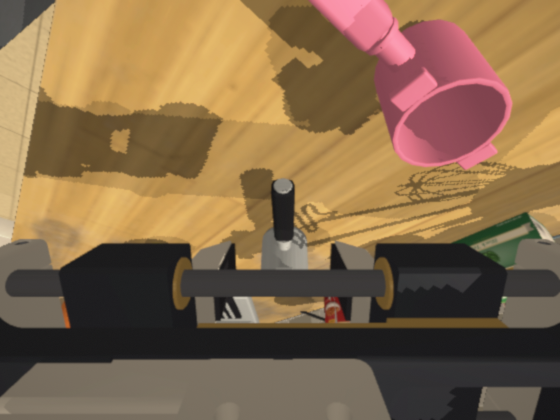

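```bash
python3 - <<'E'
from h import *; import json
c=json.load(open('w1.json')); K=c['K']; cal=(K[0][0],K[0][2],K[1][2],c['xyz'],c['orientation'])
for n,q,z in [('end top',(283,182),.04),('end low',(283,192),.02),('handle inner top',(284.5,238),.04),('pinkrim',(450,122),.07),('pinklug',(478,152),.067)]: print(n,ray(0,q,z,cal).round(4))
p,r=cur(); g,T=grasp(C0,H0); print('TCP',p,'ygap',T.inv().apply(p-g))
e=C0+.14*np.array([np.cos(np.radians(H0)),np.sin(np.radians(H0))]);print('pred end',e,'pix of end, start',proj(0,[np.r_[e,.03],np.r_[C0+(e-C0)*.052/.14,.03]],cal))
rows(p,r,g+T.apply([0,0,-.03]),T,6); rows(p,r,g,T,8)
E
```

```text
end top [0.4611 0.3062 0.04  ]
end low [0.4857 0.2773 0.02  ]
handle inner top [0.5236 0.236  0.04  ]
pinkrim [0.4751 0.4303 0.07  ]
pinklug [0.5136 0.431  0.067 ]
TCP [0.4519717  0.31846205 0.11130925] ygap [-3.59665837e-03  8.56323141e-06 -1.22123731e-01]
pred end [0.47265174 0.29465934] pix of end, start [[284.49484167 185.50233636]
 [284.56667156 234.98944882]]
6 rows slide [0.002, 0.0, 0.051] dr [-0.016, 0.002, -0.004] mm/row 15
   via [[0.464, 0.304, 0.087], [0.477, 0.29, 0.063]] -> [0.489, 0.276, 0.038]
8 rows slide [0.002, 0.0, 0.051] dr [-0.012, 0.001, -0.003] mm/row 15
   via [[0.464, 0.304, 0.087], [0.483, 0.283, 0.051]] -> [0.502, 0.261, 0.015]
```

The wrist view shows the black handle's end at (283,187) and its inner end at (285,238), centred between the fingers. My prediction was (284.5,185.5), so the estimate holds. The pink bowl at (450,120) is off to the side and clear of the gripper's body. I'm gripping.

```bash
python3 -m pendant '{"slide":[[0.002,0,0.051],[0.002,0,0.051],[0.002,0,0.051],[0.002,0,0.051],[0.002,0,0.051],[0.002,0,0.051],[0.002,0,0.051],[0.002,0,0.051],[0,0,0]],"dr":[[-0.012,0,0],[-0.012,0,0],[-0.012,0,0],[-0.012,0,0],[-0.012,0,0],[-0.012,0,0],[-0.012,0,0],[-0.012,0,0],[0,0,0]],"claw":[0.6,0.6,0.6,0.6,0.6,0.6,0.6,0.6,0.6]}'
python3 -m pendant '{"slide":[[0,0,0],[0,0,0],[0,0,0],[0,0,0],[0,0,0],[0,0,0],[0,0,0],[0,0,0]],"dr":[[0,0,0],[0,0,0],[0,0,0],[0,0,0],[0,0,0],[0,0,0],[0,0,0],[0,0,0]],"claw":[0.1,0.1,0.1,0.1,0.1,0.1,0.1,0.1]}' 50
python3 - <<'E'
from h import *
p,r=cur(); g,T=grasp(C0,H0); print(p-g,(r.inv()*T).as_rotvec())
E
```

```text
clock: 4.7
position: [0.5031, 0.2587, 0.0159]
ee_rot: [1.037, 2.25, -0.373]
force: [0.1, 0.1, 0.8]
width: 0.603
gripper_force: 0.0
clock: 5.5
position: [0.5026, 0.2615, 0.0176]
ee_rot: [1.037, 2.251, -0.368]
force: [-1.2, 1.4, 1.1]
width: 0.23
gripper_force: 50.0
[0.00090965 0.00020998 0.00214857] [ 0.00271849  0.00059989 -0.00887646]
```

```bash
cat >> h.py <<'E'
def avg(n=8):
    from cell import arm
    P=[];Q=[];F=[]
    for i in range(n):
        o=arm.observe();P.append(o['position']);Q.append(o['ee_rot']);F.append(o['force']);arm.get_image('wrist')
    P=np.array(P); print('sd',P.std(0).round(4),'F',np.mean(F,0).round(1))
    return P.mean(0),R.from_rotvec(Q).mean()
E
python3 - <<'E'
from h import *; import json
p,r=avg(); z=R.from_euler('z',H0,degrees=True)
off=r.inv().apply(np.r_[C0,0]-p); q=(r.inv()*tool(H0)).as_rotvec(); print('off',off,'tool err',q)
json.dump(off.tolist(),open('off.json','w'))
def tgt(c,h,z0): T=tool(h); return np.r_[c,z0]-T.apply(off),T
a,T=tgt(C0,H0,.065); rows(p,r,a,T,5)
HE=135+YAW; s=M0+.175*np.array([np.cos(np.radians(HE)),np.sin(np.radians(HE))])
b,T2=tgt(s,HE,.065); rows(a,T,b,T2,10); print(s,b)
E
```

```text
sd [0.     0.0001 0.    ] F [-1.   1.3  1.3]
off [-0.06157257 -0.000421    0.07467962] tool err [ 0.00254725  0.00076219 -0.0089549 ]
5 rows slide [-0.028, -0.0, -0.033] dr [0.004, 0.001, -0.015] mm/row 13
   via [[0.503, 0.261, 0.031], [0.502, 0.261, 0.057]] -> [0.502, 0.261, 0.083]
10 rows slide [-0.039, 0.025, 0.032] dr [0.409, -0.0, 0.487] mm/row 17
   via [[0.548, 0.238, 0.083], [0.587, 0.206, 0.083]] -> [0.625, 0.151, 0.083]
[0.62024363 0.05580573] [0.6251473  0.15085071 0.08262983]
```

```bash
python3 -m pendant '{"slide":[[-0.028,0,-0.033],[-0.028,0,-0.033],[-0.028,0,-0.033],[-0.028,0,-0.033],[-0.028,0,-0.033],[0,0,0]],"dr":[[0.004,0,-0.015],[0.004,0,-0.015],[0.004,0,-0.015],[0.004,0,-0.015],[0.004,0,-0.015],[0,0,0]],"claw":[0.1,0.1,0.1,0.1,0.1,0.1]}'
python3 -m pendant '{"slide":[[-0.039,0.025,0.032],[-0.039,0.025,0.032],[-0.039,0.025,0.032],[-0.039,0.025,0.032],[-0.039,0.025,0.032],[-0.039,0.025,0.032],[-0.039,0.025,0.032],[-0.039,0.025,0.032],[-0.039,0.025,0.032],[-0.039,0.025,0.032]],"dr":[[0.409,0,0.487],[0.409,0,0.487],[0.409,0,0.487],[0.409,0,0.487],[0.409,0,0.487],[0.409,0,0.487],[0.409,0,0.487],[0.409,0,0.487],[0.409,0,0.487],[0.409,0,0.487]],"claw":[0.1,0.1,0.1,0.1,0.1,0.1,0.1,0.1,0.1,0.1]}'
python3 - <<'E'
from h import *; import json,cv2
from cell import arm
for n in("scene","side"): cv2.imwrite(f"pics/{n}1.png",arm.get_image(n)[:,:,::-1])
p,r=avg(4); off=json.load(open('off.json')); print(p, 'pf',p+r.apply(off),'dev',r.as_rotvec(),tool(135+YAW).as_rotvec())
a=cv2.imread("pics/scene1.png"); b=cv2.imread("pics/side1.png")
f=lambda i,x,y,w,h,s:cv2.resize(i[y:y+h,x:x+w],None,fx=s,fy=s,interpolation=cv2.INTER_CUBIC)
c=np.hstack([f(a,320,160,160,120,5)[:, :0],f(b,245,235,120,120,5)[:, :400],f(a,310,190,80,120,5)])
cv2.imwrite("pics/c1.png",c)
print(proj('scene',p+r.apply(off)+[0,0,.07]),proj('side',p+r.apply(off)+[0,0,.07]))
E
```

```text
clock: 6.5
position: [0.5033, 0.2615, 0.0847]
ee_rot: [1.03, 2.255, -0.371]
force: [0.7, -0.2, -2.6]
width: 0.229
gripper_force: 50.0
clock: 7.5
position: [0.6247, 0.1493, 0.0837]
ee_rot: [1.867, 1.776, -0.681]
force: [0.0, 0.6, -3.0]
width: 0.227
gripper_force: 50.0
sd [0.001  0.0018 0.0001] F [ 0.1  0.  -1.8]
[0.62512822 0.14808646 0.08371472] pf [0.6199291  0.05302222 0.06627446] dev [ 1.86656355  1.77474324 -0.68109983] [ 1.8646844   1.77882045 -0.67868962]
[331.83826226 212.62930437] [305.20356136 257.58585166]
```

View pics/c1.png

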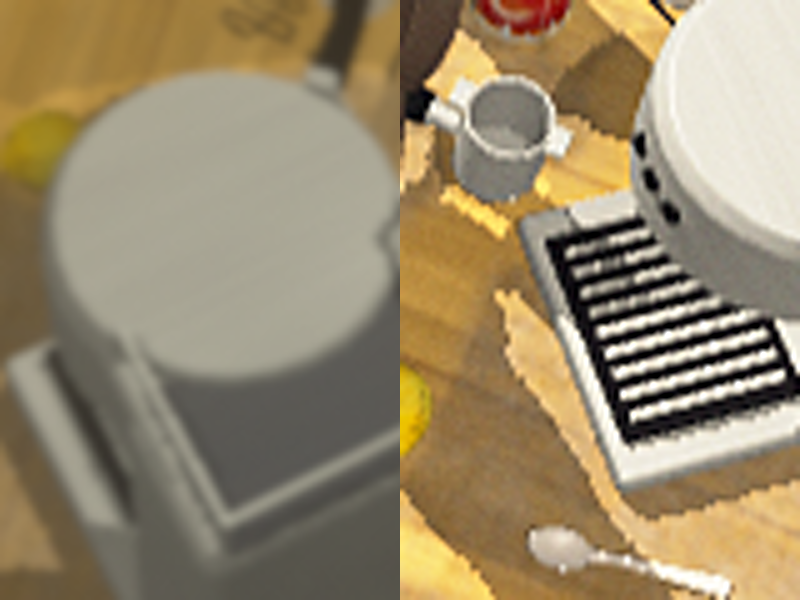

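```bash
python3 - <<'E'
from h import *
S=lambda x,y:(245+x/5,235+y/5)
pts=np.array([ray('side',S(*p),.297)[:2] for p in [(60,190),(75,150),(110,110),(170,80),(235,72),(300,85),(345,110),(380,145),(398,185),(370,300),(330,345),(280,370),(225,378),(170,365),(130,340),(90,300),(62,250)]])
s=least_squares(lambda v:np.hypot(*(pts-v[:2]).T)-v[2],[.6,-.1,.1]); print("hood side",s.x,s.fun.std())
Q=lambda x,y:(310+(x-400)/5,190+y/5)
for z in(.03,.035):
    a=ray('scene',Q(522,223),z)[:2]; b=ray('scene',Q(622,472),z)[:2]; d=(a-b)/np.linalg.norm(a-b)
    print('foot',a,b,np.linalg.norm(a-b),'yaw',np.degrees(np.arctan2(d[1],d[0]))-90,'origin',(a+b)/2+.11*np.array([d[1],-d[0]]))
a=ray('side',S(10,360),.035);print('side FL? ',a)
a,b,c=[ray('side',S(*q),.315)[:2] for q in[(228,522),(135,345),(400,432)]]; print('side rail yaw',np.degrees(np.arctan2(*(a-b)[::-1])),np.degrees(np.arctan2(*(c-a)[::-1]))-90,a)
E
```

```text
hood side [ 0.61441172 -0.11537134  0.08769751] 0.0015013589629734188
foot [0.60585021 0.02410371] [ 0.47053281 -0.09953339] 0.18329465710667325 yaw -47.58261030679311 origin [ 0.61238942 -0.11892242]
foot [0.60327868 0.02373016] [ 0.46853728 -0.09938065] 0.18251442645667573 yaw -47.5826103067931 origin [ 0.61010589 -0.11903281]
side FL?  [ 0.47308806 -0.10404239  0.035     ]
side rail yaw -49.14198393008427 -47.69614696411408 [ 0.65363391 -0.27998892]
```

```bash
sed -i 's/^C0=.*/C0=np.array([.5645,.189]);H0=131.;M0=np.array([.612,-.118]);YAW=-47.7/' h.py; cat >> h.py <<'E'
import json,os
def pf(p,r):
    "portafilter origin, handle heading, lean error (deg)"
    off=json.load(open('off.json')); z=r.apply([0,0,1]); h=-r.apply([0,1,0])
    return p+r.apply(off),np.degrees(np.arctan2(h[0],-h[1]))
def tgt(c,h,z0):
    off=json.load(open('off.json'));T=tool(h); return np.r_[c,z0]-T.apply(off),T
E
python3 - <<'E'
from h import *
p,r=avg(4); print(pf(p,r),135+YAW)
a,T=tgt(M0,135+YAW,.066); rows(p,r,a,T,8)
E
```

```text
sd [0.0001 0.0001 0.0001] F [-0.1  0.  -2.7]
(array([0.61906794, 0.05581849, 0.06648435]), np.float64(-92.5925554648118)) 87.3
8 rows slide [-0.055, 0.0, 0.047] dr [0.001, 0.0, 0.002] mm/row 22
   via [[0.622, 0.107, 0.084], [0.62, 0.042, 0.084]] -> [0.617, -0.023, 0.084]
```

```bash
sed -i 's/h=-r.apply/h=r.apply/' h.py
python3 -m pendant '{"slide":[[-0.055,0,0.047],[-0.055,0,0.047],[-0.055,0,0.047],[-0.055,0,0.047],[-0.055,0,0.047],[-0.055,0,0.047],[-0.055,0,0.047],[-0.055,0,0.047],[0,0,0],[0,0,0]],"dr":[[0,0,0.002],[0,0,0.002],[0,0,0.002],[0,0,0.002],[0,0,0.002],[0,0,0.002],[0,0,0.002],[0,0,0.002],[0,0,0],[0,0,0]],"claw":[0.1,0.1,0.1,0.1,0.1,0.1,0.1,0.1,0.1,0.1]}'
python3 - <<'E'
from h import *
p,r=avg(4); print(pf(p,r),135+YAW)
a,T=tgt(M0,135+YAW,.090); rows(p,r,a,T,3)
a2,T=tgt(M0,135+YAW,.113); rows(a,T,a2,T,8)
E
```

```text
clock: 9.0
position: [0.6161, -0.0247, 0.083]
ee_rot: [1.867, 1.775, -0.679]
force: [0.7, 0.6, -1.2]
width: 0.228
gripper_force: 50.0
sd [0.0001 0.0008 0.0001] F [ 0.2  0.8 -1.8]
(array([ 0.61116537, -0.11845253,  0.06520661]), np.float64(87.20146810050252)) 87.3
3 rows slide [-0.017, 0.001, -0.021] dr [0.0, 0.0, -0.007] mm/row 8
   via [[0.616, -0.023, 0.091], [0.617, -0.023, 0.099]] -> [0.617, -0.023, 0.108]
8 rows slide [-0.006, -0.0, -0.007] dr [0.0, 0.0, 0.0] mm/row 3
   via [[0.617, -0.023, 0.113], [0.617, -0.023, 0.122]] -> [0.617, -0.023, 0.131]
```

```bash

python3 -m pendant '{"slide":[[-0.017,0.001,-0.021],[-0.017,0.001,-0.021],[-0.017,0.001,-0.021],[-0.0062,0,-0.0074],[-0.0062,0,-0.0074],[-0.0062,0,-0.0074],[0,0,0]],"dr":[[0,0,-0.007],[0,0,-0.007],[0,0,-0.007],[0,0,0],[0,0,0],[0,0,0],[0,0,0]],"claw":[0.1,0.1,0.1,0.1,0.1,0.1,0.1]}'
python3 - <<'E'
from h import *
p,r=avg(4); print(pf(p,r),135+YAW)
E
python3 -m pendant '{"slide":[[-0.0062,0,-0.0074],[-0.0062,0,-0.0074],[-0.0062,0,-0.0074],[0,0,0]],"dr":[[0,0,0],[0,0,0],[0,0,0],[0,0,0]],"claw":[0.1,0.1,0.1,0.1]}'
python3 - <<'E'
from h import *
p,r=avg(4); print(pf(p,r),135+YAW)
E
```

```text
clock: 9.9
position: [0.6171, -0.0232, 0.1162]
ee_rot: [1.864, 1.778, -0.679]
force: [0.4, -0.3, -2.4]
width: 0.232
gripper_force: 50.0
sd [0.0001 0.     0.0002] F [ 0.1  0.2 -2.2]
(array([ 0.61210488, -0.11836307,  0.09829769]), np.float64(87.29342573847254)) 87.3
clock: 10.5
position: [0.6173, -0.0232, 0.1251]
ee_rot: [1.864, 1.778, -0.679]
force: [-0.2, 1.1, -2.2]
width: 0.229
gripper_force: 50.0
sd [0.0001 0.     0.0002] F [-0.2  0.5 -1.9]
(array([ 0.6122642 , -0.11826039,  0.10724414]), np.float64(87.29309582537826)) 87.3
```

```bash

python3 -m pendant '{"slide":[[-0.0065,0,-0.0077],[-0.0065,0,-0.0077],[0,0,0],[0,0,0]],"dr":[[0,0,0],[0,0,0],[0,0,0],[0,0,0]],"claw":[0.1,0.1,0.1,0.1]}'
python3 - <<'E'
from h import *
p,r=avg(4); print(pf(p,r),135+YAW)
a,T=tgt(M0,135+YAW+25,.1132); rows(p,r,a,T,10)
a2,T2=tgt(M0,135+YAW+55,.1132); rows(a,T,a2,T2,10)
E
```

```text
clock: 11.1
position: [0.6171, -0.0232, 0.1307]
ee_rot: [1.864, 1.778, -0.679]
force: [0.3, 1.0, -3.0]
width: 0.227
gripper_force: 50.0
sd [0.     0.     0.0001] F [ 0.3 -0.2 -2.7]
(array([ 0.61215817, -0.11831928,  0.11305257]), np.float64(87.29635891028931)) 87.3
10 rows slide [-0.0, -0.014, 0.0] dr [-0.234, 0.001, -0.278] mm/row 4
   via [[0.605, -0.023, 0.131], [0.592, -0.025, 0.131]] -> [0.576, -0.03, 0.131]
10 rows slide [-0.0, -0.017, 0.0] dr [-0.28, -0.0, -0.334] mm/row 5
   via [[0.563, -0.036, 0.131], [0.551, -0.045, 0.131]] -> [0.537, -0.059, 0.131]
```

```bash

python3 -m pendant '{"slide":[[-0.0002,-0.0138,0.0002],[-0.0002,-0.0138,0.0002],[-0.0002,-0.0138,0.0002],[-0.0002,-0.0138,0.0002],[-0.0002,-0.0138,0.0002],[-0.0002,-0.0138,0.0002],[-0.0002,-0.0138,0.0002],[-0.0002,-0.0138,0.0002],[-0.0002,-0.0138,0.0002],[-0.0002,-0.0138,0.0002]],"dr":[[-0.234,0,-0.278],[-0.234,0,-0.278],[-0.234,0,-0.278],[-0.234,0,-0.278],[-0.234,0,-0.278],[-0.234,0,-0.278],[-0.234,0,-0.278],[-0.234,0,-0.278],[-0.234,0,-0.278],[-0.234,0,-0.278]],"claw":[0.1,0.1,0.1,0.1,0.1,0.1,0.1,0.1,0.1,0.1]}'
python3 - <<'E'
from h import *
p,r=avg(6); print(pf(p,r),p)
a2,T2=tgt(M0,135+YAW+55,.1132); rows(p,r,a2,T2,10)
E
```

```text
clock: 12.3
position: [0.5793, -0.0272, 0.1313]
ee_rot: [1.397, 2.089, -0.5]
force: [15.9, 8.1, -0.8]
width: 0.231
gripper_force: 51.9
sd [0.0001 0.     0.0001] F [ 9.4  6.6 -0.9]
(array([ 0.61537201, -0.11527914,  0.11379877]), np.float64(112.55669252215453)) [ 0.57914993 -0.02729267  0.13153991]
10 rows slide [-0.0, -0.018, 0.0] dr [-0.274, 0.001, -0.335] mm/row 5
   via [[0.565, -0.035, 0.131], [0.552, -0.044, 0.131]] -> [0.537, -0.059, 0.131]
```

```bash
python3 - <<'E'
from h import *; from cell import arm; import cv2
o=arm.observe(); print(o['force'],o['ft_torque'],o['joints'])
w=arm.get_image('wrist'); a=arm.get_image('scene')
cv2.imwrite('pics/w2.png',np.hstack([w[::-1,::-1][:, :,::-1],cv2.resize(a[150:290,310:390],(240,420))[:,:,::-1]]))
E
```

```text
[ 7.51651317  6.18569263 -0.993054  ] [ 2.05727114 -1.0171245   0.51987212] [-0.08631354  0.54364127 -0.57076999  1.96164049  1.06252832  1.21720879
 -0.88711933]
```

View pics/w2.png

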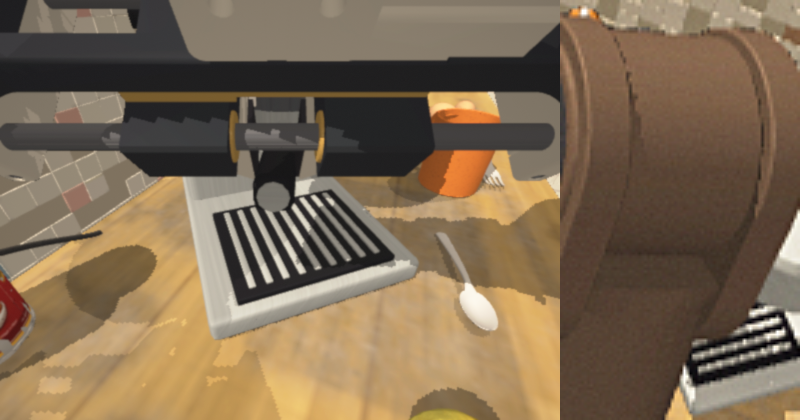

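The flipped wrist view shows the handle's end at (273,197), left of the pads' middle (about 281). So the portafilter lags the turn and something is catching. I'll turn back to the entry and probe the clearances.

```bash

python3 -m pendant '{"slide":[[-0.0002,0.0138,0.0002],[-0.0002,0.0138,0.0002],[-0.0002,0.0138,0.0002],[-0.0002,0.0138,0.0002],[-0.0002,0.0138,0.0002],[-0.0002,0.0138,0.0002],[-0.0002,0.0138,0.0002],[-0.0002,0.0138,0.0002],[-0.0002,0.0138,0.0002],[-0.0002,0.0138,0.0002]],"dr":[[0.234,0,0.278],[0.234,0,0.278],[0.234,0,0.278],[0.234,0,0.278],[0.234,0,0.278],[0.234,0,0.278],[0.234,0,0.278],[0.234,0,0.278],[0.234,0,0.278],[0.234,0,0.278]],"claw":[0.1,0.1,0.1,0.1,0.1,0.1,0.1,0.1,0.1,0.1]}'
python3 - <<'E'
from h import *; from cell import arm
p,r=avg(6); print(pf(p,r),p,arm.observe()['ft_torque'])
E
python3 -m pendant '{"slide":[[-0.0043,0,-0.0051],[-0.0043,0,-0.0051],[0,0,0],[0,0,0]],"dr":[[0,0,0],[0,0,0],[0,0,0],[0,0,0]],"claw":[0.1,0.1,0.1,0.1]}'
python3 - <<'E'
from h import *; from cell import arm
p,r=avg(4); print(pf(p,r),p,arm.observe()['ft_torque'])
E
```

```text
clock: 13.7
position: [0.6172, -0.023, 0.1303]
ee_rot: [1.866, 1.777, -0.68]
force: [0.2, 0.6, -1.9]
width: 0.23
gripper_force: 49.7
sd [0.0005 0.0002 0.0001] F [ 0.6 -0.  -2. ]
(array([ 0.61233149, -0.11829013,  0.11265906]), np.float64(87.23956777840255)) [ 0.61733764 -0.02323514  0.13020593] [ 1.28546156 -0.14698362 -0.00971084]
clock: 14.4
position: [0.6171, -0.0231, 0.1346]
ee_rot: [1.864, 1.778, -0.679]
force: [0.6, 0.5, -2.1]
width: 0.227
gripper_force: 49.7
sd [0.     0.     0.0001] F [ 0.3  0.5 -2.1]
(array([ 0.61213686, -0.1182093 ,  0.1169641 ]), np.float64(87.29997585309289)) [ 0.6170405  -0.02315008  0.13451699] [ 1.29679076 -0.19038095 -0.00715355]
```

```bash

for i in 1 2 3; do python3 -m pendant '{"slide":[[-0.0032,0,-0.0038],[0,0,0],[0,0,0],[0,0,0]],"dr":[[0,0,0],[0,0,0],[0,0,0],[0,0,0]],"claw":[0.1,0.1,0.1,0.1]}' >/dev/null
python3 - <<'E'
from h import *; from cell import arm
p,r=avg(2); print(pf(p,r)[0],arm.observe()['ft_torque'])
E
done
```

```text
sd [0. 0. 0.] F [-0.4 -0.6 -2.1]
[ 0.61212711 -0.11822691  0.11836128] [ 1.28993091 -0.18495662  0.02799758]
sd [0. 0. 0.] F [ 0.5 -0.1 -2.1]
[ 0.61213832 -0.11821473  0.1198935 ] [ 1.29101696 -0.18908372 -0.04451964]
sd [0. 0. 0.] F [-0.2  0.2 -2.5]
[ 0.6121212  -0.11821494  0.12135069] [ 1.22848504 -0.1773578   0.03003726]
```

```bash

for i in 1 2 3 4; do python3 -m pendant '{"slide":[[-0.0032,0,-0.0038],[0,0,0],[0,0,0]],"dr":[[0,0,0],[0,0,0],[0,0,0]],"claw":[0.1,0.1,0.1]}' >/dev/null
python3 - <<'E'
from h import *; from cell import arm
p,r=avg(2); print(pf(p,r)[0],arm.observe()['ft_torque'])
E
done
```

```text
sd [0. 0. 0.] F [-0.  -0.1 -2.1]
[ 0.61216688 -0.11821092  0.12290422] [ 1.30156903 -0.20466578  0.00358568]
sd [0. 0. 0.] F [-1.   0.  -3.3]
[ 0.61208358 -0.11816955  0.12430022] [ 1.42694724 -0.13466704 -0.05459679]
sd [0. 0. 0.] F [ 0.3  0.1 -3.9]
[ 0.61210407 -0.11814859  0.12579474] [ 1.56764349 -0.0788976  -0.13076678]
sd [0. 0. 0.] F [-0.5  0.8 -2.9]
[ 0.61216823 -0.11822324  0.12738094] [ 1.67138056 -0.13363654 -0.06518953]
```

```bash

python3 -m pendant '{"slide":[[0.017,0,0.021],[0.017,0,0.021],[0.017,0,0.021],[0.017,0,0.021],[0.017,0,0.021],[0.017,0,0.021],[0.017,0,0.021],[0,0,0]],"dr":[[0,0,0],[0,0,0],[0,0,0],[0,0,0],[0,0,0],[0,0,0],[0,0,0],[0,0,0]],"claw":[0.1,0.1,0.1,0.1,0.1,0.1,0.1,0.1]}'
cat >> h.py <<'E'
def capx(d=0.,cal=None,yaw=0.):
    "wrist pixel of handle end cap for droop d (rad) and yaw about the grip"
    from cell import arm
    c=arm.calibration('wrist');K=c['K'];cal=(K[0][0],K[0][2],K[1][2],c['xyz'],c['orientation'])
    p,r=cur(); off=np.array(json.load(open('off.json'))); L=tool(0)  # pf axes: handle dir = +x at h=0
    o=off+L.inv().apply([.108,0,.03])      # grip point in tool
    v=R.from_euler('zy',[yaw,-d]).apply([.032,0,0]) # droop: bowl down, end up
    return proj(0,p+r.apply(o+L.inv().apply(v)),cal)
E
python3 - <<'E'
from h import *; from cell import arm; import cv2
p,r=avg(2); print(pf(p,r))
for d in (0,.05,.1,.15): print(d,capx(d).round(1), capx(d,yaw=.1).round(1))
w=arm.get_image('wrist')[:,:,::-1]; cv2.imwrite('pics/w3.png',w)
x,y=capx(.1).astype(int); cv2.imwrite('pics/cap.png',cv2.resize(w[y-30:y+30,x-40:x+40],None,fx=8,fy=8,interpolation=cv2.INTER_CUBIC)); print(x-40,y-30)
E
```

```text
clock: 18.5
position: [0.6164, -0.0245, 0.0868]
ee_rot: [1.864, 1.779, -0.682]
force: [0.3, 0.3, -1.9]
width: 0.228
gripper_force: 49.9
sd [0.0001 0.0001 0.0004] F [ 0.3  0.4 -1.8]
(array([ 0.61160466, -0.11947346,  0.0696741 ]), np.float64(87.29920605788179))
0 [282.3 221.5] [276.  221.7]
0.05 [282.3 224.2] [276.  224.3]
0.1 [282.3 226.9] [276.  227.1]
0.15 [282.3 229.8] [275.9 229.9]
242 196
```

View pics/cap.png

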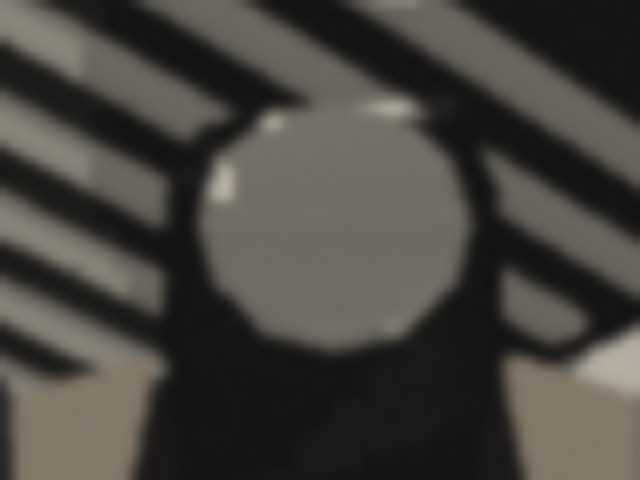

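```bash

python3 -m pendant '{"slide":[[0.0137,0,0.0163],[0.0137,0,0.0163],[0.0137,0,0.0163],[0.0137,0,0.0163],[0.0137,0,0.0163],[0,0,0],[0.0043,0,0.0051],[0,0,0],[0,0,0]],"dr":[[0,0,0],[0,0,0],[0,0,0],[0,0,0],[0,0,0],[0,0,0],[0,0,0],[0,0,0],[0,0,0]],"claw":[0.1,0.1,0.1,0.1,0.1,0.1,0.4,0.4,0.4]}'
python3 -m pendant '{"slide":[[0,0,0],[0,0,0],[0,0,0],[0,0,0],[0,0,0]],"dr":[[0,0,0],[0,0,0],[0,0,0],[0,0,0],[0,0,0]],"claw":[0.1,0.1,0.1,0.1,0.1]}' 60
cat >> h.py <<'E'
def cap():
    "centre of the grey end cap in the wrist picture"
    from cell import arm; import cv2
    w=arm.get_image('wrist'); cv2.imwrite('pics/wl.png',w[:,:,::-1])
    g=cv2.cvtColor(w,cv2.COLOR_RGB2GRAY)[190:260,250:320]
    g=cv2.GaussianBlur(cv2.resize(g,None,fx=4,fy=4,interpolation=cv2.INTER_CUBIC),(5,5),0)
    c=cv2.HoughCircles(g,cv2.HOUGH_GRADIENT,1,40,param1=80,param2=12,minRadius=55,maxRadius=82)
    return None if c is None else (c[0][:2]/4+[250,190,0]).round(2).tolist()
E
python3 - <<'E'
from h import *; from cell import arm
p,r=avg(3); print(pf(p,r),capx(0),cap(),arm.observe()['width'])
E
```

```text
clock: 19.55
position: [0.6171, -0.0243, 0.0545]
ee_rot: [1.864, 1.778, -0.679]
force: [-0.1, 1.0, -0.1]
width: 0.389
gripper_force: 0.0
clock: 20.05
position: [0.617, -0.0241, 0.0543]
ee_rot: [1.864, 1.778, -0.679]
force: [0.0, -0.1, 0.2]
width: 0.214
gripper_force: 60.0
sd [0. 0. 0.] F [0.2 0.  0.3]
(array([ 0.61212331, -0.11922681,  0.03670635]), np.float64(87.29871331061788)) [282.27079908 221.52818365] [[283.88, 213.12, 16.38]] 0.2134867515293715
```

```bash

python3 - <<'E'
from h import *; import cv2
for n in('w3','wl','w1'):
    w=cv2.imread(f'pics/{n}.png')
    if n!='w3':
        t=cv2.imread('pics/w3.png')[206:242,265:303]; m=cv2.matchTemplate(w[150:270,230:340],t,cv2.TM_CCOEFF_NORMED); _,v,_,l=cv2.minMaxLoc(m); print(n,'tm',v,l[0]+230+18.9,l[1]+150+18.6)
    g=cv2.cvtColor(w,cv2.COLOR_BGR2GRAY)[190:260,250:320]
    g=cv2.GaussianBlur(cv2.resize(g,None,fx=4,fy=4,interpolation=cv2.INTER_CUBIC),(5,5),0)
    c=cv2.HoughCircles(g,cv2.HOUGH_GRADIENT,1,10,param1=80,param2=8,minRadius=55,maxRadius=82)
    print(n,(c[0][:5]/4+[250,190,0]).round(1).tolist())
w=cv2.imread('pics/wl.png'); cv2.imwrite('pics/cap2.png',cv2.resize(w[180:255,230:340],None,fx=7,fy=7))
E
```

```text
w3 [[283.9, 222.1, 17.2], [283.6, 224.6, 16.7], [283.9, 219.1, 20.4], [285.9, 226.6, 19.5], [281.4, 223.4, 14.5]]
wl tm 0.7750435471534729 283.9 215.6
wl [[283.6, 212.6, 16.6], [283.6, 217.4, 17.0], [284.9, 214.9, 14.3], [281.9, 214.9, 14.6], [284.1, 209.1, 19.8]]
w1 tm 0.3871626853942871 319.9 203.6
w1 [[287.9, 230.1, 14.3], [313.4, 222.1, 19.2], [309.1, 229.4, 17.0], [291.9, 228.6, 18.7], [290.6, 210.9, 18.4]]
```

View pics/cap2.png

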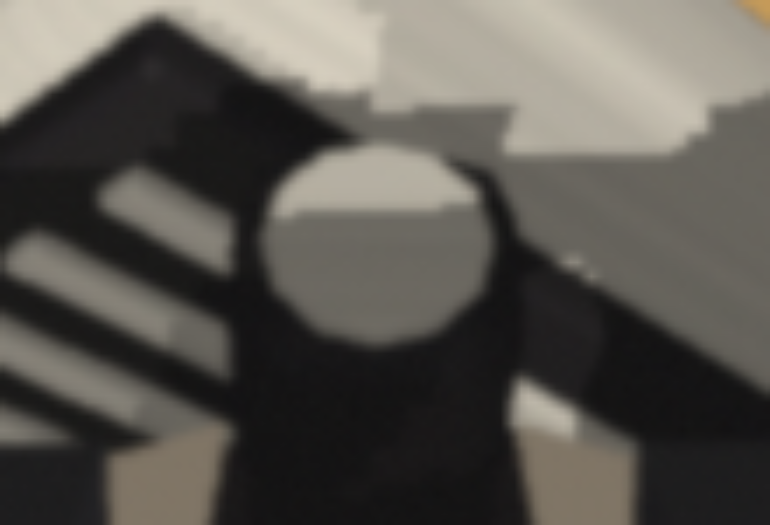

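The crop shows the cap centre at (284.0,215.0) with the portafilter standing level on the tray. It was at 224.6 while carried, so the bowl had drooped about 0.12 rad in the grip. I'll lift it again at 60 N and track the droop from the cap.

```bash

cat >> h.py <<'E'
def droop():
    "droop (rad) and sideways px against the level reference, from the cap's lower edge"
    from cell import arm; import cv2
    t=cv2.imread('pics/ref.png')[212:238,264:304]; w=arm.get_image('wrist')[:,:,::-1]
    m=cv2.matchTemplate(w[195:265,250:320],t,cv2.TM_CCOEFF_NORMED); _,v,_,(x,y)=cv2.minMaxLoc(m)
    f=lambda a,b,c:(a-c)/2/(a-2*b+c)
    sy=f(*m[y-1:y+2,x]) if 0<y<m.shape[0]-1 else 0
    return round((y+sy+195-212)/54,3), x+250-264, round(float(v),2)
E
cp pics/wl.png pics/ref.png
python3 - <<'E'
from h import *
p,r=cur(); c=np.r_[pf(p,r)[0][:2],.035]; json.dump(r.inv().apply(c-p).tolist(),open('off.json','w')); print(droop())
E
python3 -m pendant '{"slide":[[-0.0214,0,-0.0255],[-0.0214,0,-0.0255],[-0.0214,0,-0.0255],[0,0,0],[0,0,0]],"dr":[[0,0,0],[0,0,0],[0,0,0],[0,0,0],[0,0,0]],"claw":[0.1,0.1,0.1,0.1,0.1]}'
python3 - <<'E'
from h import *
for i in range(3):
    print(droop()); p,r=avg(3)
print(pf(p,r))
E
```

```text
(np.float32(-0.0), 0, 1.0)
clock: 20.8
position: [0.6172, -0.024, 0.0846]
ee_rot: [1.865, 1.778, -0.678]
force: [0.6, 0.2, -2.5]
width: 0.212
gripper_force: 59.9
(np.float32(0.165), 0, 0.98)
sd [0.0001 0.     0.0002] F [-0.4  0.3 -2.1]
(np.float32(0.163), 0, 0.97)
sd [0. 0. 0.] F [-0.2  0.2 -1.8]
(np.float32(0.167), 0, 0.98)
sd [0. 0. 0.] F [-0.3  0.3 -2. ]
(array([ 0.61201171, -0.11924957,  0.06482317]), np.float64(87.29786133002473))
```

```bash

cat >> h.py <<'E'
def gp(): return np.array(json.load(open('off.json')))+tool(0).inv().apply([.108,0,.03])
def tgt2(c,h,z0,lean):
    T=tool(h,lean);a=np.radians(h)
    return np.r_[c,z0]+[.108*np.cos(a),.108*np.sin(a),.03]-T.apply(gp()),T
def st(n=2):
    p,r=avg(n);h=pf(p,r)[1];a=np.radians(h);g=p+r.apply(gp())
    print('pf(level)',(g-[.108*np.cos(a),.108*np.sin(a),.03]).round(4),'h %.2f turn %.2f lean %.2f'%(h,h-135-YAW,np.degrees(np.arccos(-r.apply([0,0,1])[2]))),'droop',droop()); return p,r
E
python3 - <<'E'
from h import *
p,r=st()
a,T=tgt2(M0,87.3,.062,49.5); rows(p,r,a,T,4)
b,T=tgt2(M0,87.3,.04,49.5); rows(a,T,b,T,2)
E
```

```text
sd [0. 0. 0.] F [ 0.2  0.1 -2.4]
pf(level) [ 0.6121 -0.1192  0.0648] h 87.30 turn -0.00 lean 40.05 droop (np.float32(0.166), 0, 0.98)
4 rows slide [0.0, -0.0, 0.001] dr [-0.0, -0.344, 0.0] mm/row 0
   via [[0.617, -0.024, 0.084], [0.617, -0.024, 0.084]] -> [0.617, -0.025, 0.084]
2 rows slide [0.028, 0.0, 0.024] dr [0.0, 0.0, 0.0] mm/row 11Traceback (most recent call last):
  File "<stdin>", line 4, in <module>
  File "h.py", line 26, in rows
    P=[p0+R0.apply(sum(R.from_rotvec(w*i).apply(t) for i in range(k))) for k in (N//3,2*N//3)]
          ~~~~~~~~^^^^^^^^^^^^^^^^^^^^^^^^^^^^^^^^^^^^^^^^^^^^^^^^^^^^
  File "scipy/spatial/transform/_rotation.pyx", line 2579, in scipy.spatial.transform._rotation.Rotation.apply
IndexError: tuple index out of range
```

```bash

python3 -m pendant '{"slide":[[0,0,0.001],[0,0,0.001],[0,0,0.001],[0,0,0.001],[0.028,0,0.024],[0.024,0,0.021],[0,0,0],[0,0,0]],"dr":[[0,-0.344,0],[0,-0.344,0],[0,-0.344,0],[0,-0.344,0],[0,0,0],[0,0,0],[0,0,0],[0,0,0]],"claw":[0.1,0.1,0.1,0.1,0.1,0.1,0.1,0.1]}' | head -2
python3 -c "from h import *; st()"
for i in 1 2 3 4; do python3 -m pendant '{"slide":[[0.0051,0,0.0043],[0,0,0]],"dr":[[0,0,0],[0,0,0]],"claw":[0.1,0.1]}' >/dev/null
python3 -c "from h import *; st(1)"; done
```

```text
clock: 22.35
position: [0.6168, -0.0258, 0.0625]
sd [0.0001 0.0001 0.0002] F [ 0.3 -0.1 -1.7]
pf(level) [ 0.612  -0.1192  0.0412] h 87.25 turn -0.05 lean 49.52 droop (np.float32(0.16), 0, 0.98)
sd [0. 0. 0.] F [ 0.9 -0.  -2.8]
pf(level) [ 0.6121 -0.1187  0.0392] h 87.28 turn -0.02 lean 49.50 droop (np.float32(0.145), 0, 0.99)
sd [0. 0. 0.] F [ 0.   0.1 -1.9]
pf(level) [ 0.6121 -0.1186  0.0369] h 87.30 turn -0.00 lean 49.51 droop (np.float32(0.134), 0, 0.99)
sd [0. 0. 0.] F [ 0.6 -0.4 -2.4]
pf(level) [ 0.6121 -0.1185  0.0349] h 87.30 turn 0.00 lean 49.51 droop (np.float32(0.116), 0, 0.99)
sd [0. 0. 0.] F [ 0.6 -0.4 -1.7]
pf(level) [ 0.6121 -0.1185  0.0329] h 87.30 turn -0.00 lean 49.51 droop (np.float32(0.099), 0, 0.99)
```

```bash

python3 -m pendant '{"slide":[[-0.025,0,-0.0214],[-0.025,0,-0.0214],[0,0,0],[0.0152,0,0.0119],[0.0152,0,0.0119],[0,0,0]],"dr":[[0,0,0],[0,0,0],[0,-0.40,0],[0,0,0],[0,0,0],[0,0,0]],"claw":[0.1,0.1,0.1,0.1,0.1,0.1]}' | head -2
python3 -c "from h import *; st(1)"
for i in 1 2 3; do python3 -m pendant '{"slide":[[0.0053,0,0.0041],[0,0,0]],"dr":[[0,0,0],[0,0,0]],"claw":[0.1,0.1]}' >/dev/null
python3 -c "from h import *; st(1)"; done
```

```text
clock: 24.3
position: [0.6165, -0.0255, 0.062]
sd [0. 0. 0.] F [ 0.2 -0.2 -2.5]
pf(level) [ 0.6117 -0.1186  0.0397] h 87.29 turn -0.01 lean 52.25 droop (np.float32(0.169), 0, 0.99)
sd [0. 0. 0.] F [ 0.5 -0.  -2.4]
pf(level) [ 0.6121 -0.1184  0.0385] h 87.28 turn -0.02 lean 52.25 droop (np.float32(0.175), 0, 0.98)
sd [0. 0. 0.] F [-0.5  0.2 -2.2]
pf(level) [ 0.6121 -0.1182  0.0364] h 87.30 turn -0.00 lean 52.26 droop (np.float32(0.164), 0, 0.98)
sd [0. 0. 0.] F [-0.1 -0.  -1.7]
pf(level) [ 0.6121 -0.1182  0.0344] h 87.30 turn 0.00 lean 52.26 droop (np.float32(0.145), 0, 0.99)
```

```bash

python3 - <<'E'
from h import *
p,r=cur()
a,T=tgt2(M0,87.3,.09,53.6); rows(p,r,a,T,5)
b,T=tgt2(M0,87.3,.1135,53.6); rows(a,T,b,T,6)
E
```

```text
5 rows slide [-0.03, -0.0, -0.023] dr [-0.0, -0.039, 0.0] mm/row 11
   via [[0.617, -0.025, 0.068], [0.617, -0.025, 0.09]] -> [0.617, -0.025, 0.113]
6 rows slide [-0.011, 0.0, -0.008] dr [0.0, 0.0, 0.0] mm/row 4
   via [[0.617, -0.025, 0.12], [0.617, -0.025, 0.128]] -> [0.617, -0.025, 0.136]
```

```bash

python3 -m pendant '{"slide":[[-0.030,0,-0.023],[-0.030,0,-0.023],[-0.030,0,-0.023],[-0.030,0,-0.023],[-0.030,0,-0.023],[0,0,0]],"dr":[[0,-0.039,0],[0,-0.039,0],[0,-0.039,0],[0,-0.039,0],[0,-0.039,0],[0,0,0]],"claw":[0.1,0.1,0.1,0.1,0.1,0.1]}' |head -1
python3 -c "from h import *; st(1)"
python3 -m pendant '{"slide":[[-0.0105,0,-0.0077],[-0.0105,0,-0.0077],[-0.0105,0,-0.0077],[-0.0105,0,-0.0077],[-0.0105,0,-0.0077],[-0.0105,0,-0.0077],[0,0,0]],"dr":[[0,0,0],[0,0,0],[0,0,0],[0,0,0],[0,0,0],[0,0,0],[0,0,0]],"claw":[0.1,0.1,0.1,0.1,0.1,0.1,0.1]}' |grep -E "clock|force"
python3 - <<'E'
from h import *
p,r=st(2)
a,T=tgt2(M0,87.3+15,.1138,53.6); rows(p,r,a,T,5)
E
```

```text
clock: 25.9
sd [0. 0. 0.] F [ 0.6 -0.9 -2.5]
pf(level) [ 0.6127 -0.1176  0.0929] h 87.28 turn -0.02 lean 53.60 droop (np.float32(0.17), 0, 0.99)
clock: 26.7
force: [-0.4, 0.1, -1.9]
gripper_force: 59.9
sd [0.     0.     0.0002] F [-0.3 -0.2 -1.7]
pf(level) [ 0.6123 -0.1178  0.1149] h 87.29 turn -0.01 lean 53.59 droop (np.float32(0.172), 0, 0.99)
5 rows slide [0.0, -0.016, 0.001] dr [-0.351, -0.0, -0.26] mm/row 5
   via [[0.612, -0.025, 0.137], [0.602, -0.025, 0.137]] -> [0.593, -0.027, 0.136]
```

```bash

python3 -m pendant '{"slide":[[-0.0002,-0.0162,0.0003],[-0.0002,-0.0162,0.0003],[-0.0002,-0.0162,0.0003],[-0.0002,-0.0162,0.0003],[-0.0002,-0.0162,0.0003],[0,0,0],[0,0,0]],"dr":[[-0.351,0,-0.259],[-0.351,0,-0.259],[-0.351,0,-0.259],[-0.351,0,-0.259],[-0.351,0,-0.259],[0,0,0],[0,0,0]],"claw":[0.1,0.1,0.1,0.1,0.1,0.1,0.1]}' |grep -E "clock|force"
python3 -c "from h import *; st(2)"
python3 -m pendant '{"slide":[[-0.0002,-0.0162,0.0003],[-0.0002,-0.0162,0.0003],[-0.0002,-0.0162,0.0003],[-0.0002,-0.0162,0.0003],[-0.0002,-0.0162,0.0003],[0,0,0],[0,0,0]],"dr":[[-0.351,0,-0.259],[-0.351,0,-0.259],[-0.351,0,-0.259],[-0.351,0,-0.259],[-0.351,0,-0.259],[0,0,0],[0,0,0]],"claw":[0.1,0.1,0.1,0.1,0.1,0.1,0.1]}' |grep -E "clock|force"
python3 -c "from h import *; st(2)"
```

```text
clock: 27.55
force: [0.6, -0.1, -2.1]
gripper_force: 59.9
sd [0.0001 0.     0.    ] F [ 0.3 -0.3 -1.6]
pf(level) [ 0.6124 -0.1179  0.1144] h 102.21 turn 14.91 lean 53.60 droop (np.float32(0.169), 0, 0.99)
clock: 28.4
force: [0.2, 0.5, -2.6]
gripper_force: 59.9
sd [0.0001 0.0001 0.    ] F [ 0.2  0.7 -2.4]
pf(level) [ 0.6127 -0.1177  0.1144] h 117.18 turn 29.88 lean 53.59 droop (np.float32(0.171), 0, 0.99)
```

Passed freely to 30 degrees. Continuing.

```bash

python3 -m pendant '{"slide":[[-0.0002,-0.0162,0.0003],[-0.0002,-0.0162,0.0003],[-0.0002,-0.0162,0.0003],[-0.0002,-0.0162,0.0003],[-0.0002,-0.0162,0.0003],[-0.0002,-0.0162,0.0003],[-0.0002,-0.0162,0.0003],[-0.0002,-0.0162,0.0003],[0,0,0],[0,0,0]],"dr":[[-0.351,0,-0.259],[-0.351,0,-0.259],[-0.351,0,-0.259],[-0.351,0,-0.259],[-0.351,0,-0.259],[-0.351,0,-0.259],[-0.351,0,-0.259],[-0.351,0,-0.259],[0,0,0],[0,0,0]],"claw":[0.1,0.1,0.1,0.1,0.1,0.1,0.1,0.1,0.1,0.1]}' |grep -E "clock|force"
python3 -c "from h import *; st(2)"
for i in 1 2; do python3 -m pendant '{"slide":[[-0.0002,-0.0162,0.0003],[0,0,0],[0,0,0]],"dr":[[-0.351,0,-0.259],[0,0,0],[0,0,0]],"claw":[0.1,0.1,0.1]}' |grep -E "clock|force"
python3 -c "from h import *; st(2)"; done
```

```text
clock: 29.55
force: [0.1, 0.0, -1.6]
gripper_force: 59.9
sd [0.0001 0.0002 0.    ] F [ 0.2  0.1 -2. ]
pf(level) [ 0.6129 -0.1176  0.1145] h 141.17 turn 53.87 lean 53.61 droop (np.float32(0.172), 0, 0.99)
clock: 30.0
force: [0.1, 0.1, -2.5]
gripper_force: 59.9
sd [0.0001 0.0001 0.    ] F [ 0.3  0.3 -2.7]
pf(level) [ 0.6125 -0.1177  0.1143] h 144.19 turn 56.89 lean 53.59 droop (np.float32(0.172), 0, 0.99)
clock: 30.45
force: [0.5, 0.4, -2.6]
gripper_force: 59.9
sd [0.0001 0.0001 0.    ] F [ 0.3  0.7 -2.3]
pf(level) [ 0.6126 -0.1174  0.1143] h 147.22 turn 59.92 lean 53.58 droop (np.float32(0.175), 0, 0.98)
```

```bash

for i in 1 2; do python3 -m pendant '{"slide":[[-0.0001,-0.0081,0.0001],[0,0,0],[0,0,0]],"dr":[[-0.175,0,-0.129],[0,0,0],[0,0,0]],"claw":[0.1,0.1,0.1]}' |grep -E "clock|^force"
python3 -c "from h import *; st(2)"; done
```

```text
clock: 30.9
force: [2.2, 2.3, -2.2]
sd [0. 0. 0.] F [ 2.4  2.4 -2.3]
pf(level) [ 0.6129 -0.117   0.1144] h 148.77 turn 61.47 lean 53.59 droop (np.float32(0.175), 0, 0.98)
clock: 31.35
force: [2.6, 7.8, -2.9]
sd [0.     0.0001 0.    ] F [ 3.1  7.1 -2.8]
pf(level) [ 0.613  -0.1163  0.113 ] h 149.98 turn 62.68 lean 53.46 droop (np.float32(0.165), 0, 0.99)
```

End stop found at 61 degrees. I'll ease back 4.5 degrees and let it down into the pockets.

```bash

python3 -m pendant '{"slide":[[-0.0001,0.0081,0.0001],[-0.0001,0.0081,0.0001],[-0.0001,0.0081,0.0001],[0,0,0],[0.0054,0,0.004],[0.0054,0,0.004],[0.0054,0,0.004],[0,0,0]],"dr":[[0.175,0,0.129],[0.175,0,0.129],[0.175,0,0.129],[0,0,0],[0,0,0],[0,0,0],[0,0,0],[0,0,0]],"claw":[0.1,0.1,0.1,0.1,0.1,0.1,0.1,0.1]}' |grep -E "clock|^force"
python3 -c "from h import *; st(2)"
for i in 1 2; do python3 -m pendant '{"slide":[[0.0027,0,0.002],[0.0027,0,0.002],[0,0,0]],"dr":[[0,0,0],[0,0,0],[0,0,0]],"claw":[0.1,0.1,0.1]}' |grep -E "clock|^force"
python3 -c "from h import *; st(2)"; done
```

```text
clock: 32.3
force: [1.4, -0.9, -1.7]
sd [0.     0.     0.0001] F [ 1.5 -0.7 -1.7]
pf(level) [ 0.612  -0.1182  0.1068] h 145.40 turn 58.10 lean 53.53 droop (np.float32(0.152), 0, 0.99)
clock: 32.75
force: [3.3, -2.9, 0.2]
sd [0. 0. 0.] F [ 3.4 -2.6  0.2]
pf(level) [ 0.6124 -0.1182  0.1054] h 145.37 turn 58.07 lean 53.60 droop (np.float32(0.139), 0, 0.99)
clock: 33.2
force: [5.3, -4.3, 1.0]
sd [0. 0. 0.] F [ 5.5 -4.4  1.4]
pf(level) [ 0.6128 -0.1185  0.1038] h 145.35 turn 58.05 lean 53.67 droop (np.float32(0.125), 0, 0.99)
```

```bash

python3 -m pendant '{"slide":[[-0.0054,0,-0.004],[-0.004,0,0.0054],[0,0,0],[0,0,0],[0,0,0],[0,0,0],[0,0,0]],"dr":[[0,0,0],[0,0,0],[0,0,0],[0,0,0],[0,0,0],[0,0,0],[0,0,0]],"claw":[0.1,0.1,0.22,0.3,0.4,0.4,0.4]}' |grep -E "clock|force|width"
python3 - <<'E'
from h import *; from cell import arm; import cv2
p,r=st(1)
c=arm.calibration('wrist');K=c['K'];cal=(K[0][0],K[0][2],K[1][2],c['xyz'],c['orientation'])
print('bias', np.array([284,215])-capx(0))
for z in(.106,.109):
  for tilt in(0,.03):
    for t in(55,58,60.):
        a=np.radians(135+YAW+t); print(z,tilt,t,proj(0,np.r_[M0+.14*np.array([np.cos(a),np.sin(a)]),z+.03-tilt*.14],cal).round(1))
w=arm.get_image('wrist'); x,y=282,215
cv2.imwrite('pics/fin.png',cv2.resize(w[170:260,210:350,::-1],None,fx=5.7,fy=5.7,interpolation=cv2.INTER_CUBIC))
E
```

```text
clock: 34.05
force: [-0.6, 0.2, 0.9]
width: 0.398
gripper_force: 0.0
sd [0. 0. 0.] F [-0.6  0.2  0.9]
pf(level) [ 0.6139 -0.1188  0.105 ] h 145.43 turn 58.13 lean 53.53 droop (np.float32(0.358), 0, 0.98)
bias [ 2.22549421 -3.65231642]
0.106 0 55 [296.3 232.7]
0.106 0 58 [281.6 232.5]
0.106 0 60.0 [271.7 232.5]
0.106 0.03 55 [296.2 224.7]
0.106 0.03 58 [281.6 224.5]
0.106 0.03 60.0 [271.9 224.6]
0.109 0 55 [296.4 238.5]
0.109 0 58 [281.5 238.4]
0.109 0 60.0 [271.6 238.4]
0.109 0.03 55 [296.3 230.4]
0.109 0.03 58 [281.6 230.2]
0.109 0.03 60.0 [271.8 230.2]
```

View pics/fin.png

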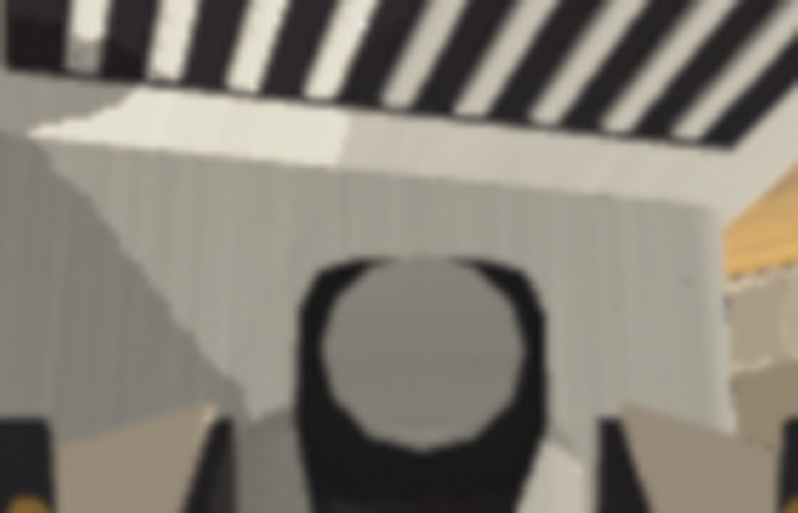

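The cap is at (284,232), which puts the released handle at about seat height. A quick lock check: with loose fingers, nudge it back to the left and feel for the step.

```bash

python3 -m pendant '{"slide":[[0,0,0],[0,0,0],[-0.0002,0.0162,0.0003],[-0.0002,0.0162,0.0003],[-0.0002,0.0162,0.0003],[0,0,0]],"dr":[[0,0,0],[0,0,0],[0.351,0,0.259],[0.351,0,0.259],[0.351,0,0.259],[0,0,0]],"claw":[0.27,0.27,0.27,0.27,0.27,0.27]}' 5|grep -E "clock|force|width"
python3 -c "from h import *; st(1)"
python3 -m pendant '{"slide":[[-0.0002,0.0162,0.0003],[0,0,0]],"dr":[[0.351,0,0.259],[0,0,0]],"claw":[0.27,0.27]}' |grep -E "clock|force|width"
python3 -c "from h import *; st(1)"
```

```text
clock: 34.8
force: [0.1, -0.4, -0.5]
width: 0.268
gripper_force: 0.1
sd [0. 0. 0.] F [ 0.1 -0.4 -0.5]
pf(level) [ 0.6147 -0.1176  0.1049] h 136.38 turn 49.08 lean 53.55 droop (np.float32(0.4), -3, 0.99)
clock: 35.1
force: [0.5, -0.8, -0.5]
width: 0.272
gripper_force: 0.3
sd [0. 0. 0.] F [ 0.5 -0.8 -0.5]
pf(level) [ 0.6141 -0.1186  0.1049] h 133.43 turn 46.13 lean 53.59 droop (np.float32(0.447), -2, 0.98)
```

```bash

python3 -m pendant '{"slide":[[-0.0002,0.0162,0.0003],[0,0,0]],"dr":[[0.351,0,0.259],[0,0,0]],"claw":[0.27,0.27]}' |grep -E "clock|force|width"
python3 -c "from h import *; st(2)"
```

```text
clock: 35.4
force: [-1.4, -2.7, 1.6]
width: 0.27
gripper_force: 1.4
sd [0.0001 0.0001 0.    ] F [-1.7 -2.3  1.1]
pf(level) [ 0.6136 -0.1193  0.105 ] h 130.43 turn 43.13 lean 53.63 droop (np.float32(0.476), -3, 0.97)
```

The back turn is blocked near 49 degrees: about 3 N of tangential resistance where it had been free. It is locked. I'll swing the handle back to the mark, open and withdraw along the fingers.

```bash

python3 -m pendant '{"slide":[[-0.0002,-0.0162,0.0003],[-0.0002,-0.0162,0.0003],[-0.0002,-0.0162,0.0003],[-0.0002,-0.0162,0.0003],[-0.0002,-0.0162,0.0003],[-0.0002,0.0135,0.0003],[0,0,0],[0,0,0],[0,0,0]],"dr":[[-0.351,0,-0.259],[-0.351,0,-0.259],[-0.351,0,-0.259],[-0.351,0,-0.259],[-0.351,0,-0.259],[0.292,0,0.216],[0,0,0],[0,0,0],[0,0,0]],"claw":[0.27,0.27,0.27,0.27,0.27,0.27,0.5,0.5,0.5]}' |grep -E "clock|force|width"
python3 -c "from h import *; st(1)"
python3 -m pendant '{"slide":[[0,0,-0.04],[0,0,-0.06],[0,0,-0.08],[0,0,-0.08],[0,0,-0.08],[0,0,0]],"dr":[[0,0,0],[0,0,0],[0,0,0],[0,0,0],[0,0,0],[0,0,0]],"claw":[0.5,0.5,0.5,0.5,0.5,0.5]}'
python3 - <<'E'
from h import *; from cell import arm; import cv2
c=arm.calibration('wrist');K=c['K'];cal=(K[0][0],K[0][2],K[1][2],c['xyz'],c['orientation'])
for t in (50,55,60):
  for z in (.106,.109):
    a=np.radians(135+YAW+t); print(t,z,proj(0,np.r_[M0+.14*np.array([np.cos(a),np.sin(a)]),z+.03],cal).round(1))
cv2.imwrite('pics/end.png',arm.get_image('wrist')[:,:,::-1])
w=cv2.imread('pics/end.png'); t=cv2.imread('pics/ref.png')[205:238,264:304]
best=max((cv2.minMaxLoc(cv2.matchTemplate(w,cv2.resize(t,None,fx=s,fy=s),cv2.TM_CCOEFF_NORMED))[1:4:2]+(s,) for s in np.arange(.4,1,.05)),key=lambda v:v[0])
print(best,'cap at',best[1][0]+20*best[2],best[1][1]+10*best[2], arm.observe()['clock'])
E
```

```text
clock: 36.45
force: [-0.9, -0.8, -0.0]
width: 0.475
gripper_force: 0.0
sd [0. 0. 0.] F [-0.9 -0.8 -0. ]
pf(level) [ 0.6138 -0.1184  0.1049] h 143.01 turn 55.71 lean 53.54 droop (np.float32(0.374), -5, 0.97)
clock: 37.15
position: [0.4742, -0.0107, 0.1897]
ee_rot: [0.704, 2.115, -0.358]
force: [0.5, -0.7, 0.3]
width: 0.503
gripper_force: 0.0
50 0.106 [295.9 192.6]
50 0.109 [295.9 195.9]
55 0.106 [281.4 192.2]
55 0.109 [281.4 195.5]
60 0.106 [266.9 192.4]
60 0.109 [266.8 195.6]
(0.8728391528129578, (267, 187), np.float64(0.6)) cap at 279.0 193.0 37.2
```

```bash
python3 -c "
from cell import arm
print(arm.sign_off())"
```

```text
the job is handed in; nothing more can be done
None
```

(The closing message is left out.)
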